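Bring the trolley wheel's valve to the top

ROBOT

A 7-joint arm with a two-finger parallel gripper is mounted at the origin on the work surface. World frame = base frame: x ahead of the robot, y to its left, z up, the work surface at z = 0. Lengths are in m, angles in rad, forces in N, time in s.
With the tool pointing down it reaches from about 0.4 to 0.875 m from the base axis. Payload 19.3 kg.
Tool frame: the origin (TCP) lies midway between the tips of the shut fingers; the grasp point (between the pads) lies grasp_offset behind it (grasp_offset is the distance from the TCP to the grasp point, in m); z points along the fingers, y is the line along which they close (so a half turn about z gives the same grasp; the last joint's range is limited). The gripper opens to 85 mm and grips with 20 to 120 N. Pads are 22 mm wide; open, the fingers measure 114 mm over their backs; the gripper's body (76 mm by 85 mm) begins 54 mm behind the grasp point. The pads swing forward as they close: fully open they stand 13 mm farther back than shut.
Start: joints at [-1.227, 0.521, -0.036, 1.599, 0.021, 1.021, -0.113], TCP at [0.251, 0.572, 0.192] pointing down, gripper open.
Joint ranges: [-2.91, 2.91], [-0.3, 2.13], [-1.5, 1.42], [0.17, 2.43], [-1.26, 4.41], [0.16, 1.93], [-2.52, 2.52]. Speed limits (rad/s): [1.89, 1.89, 2.39, 2.39, 3.01, 3.01, 3.01].

INTERFACE

Orientations are given as a 3x3 rotation matrix whose columns are the frame's x, y, z axes.
In Python, from cell import get_state, snapshot, camera_info, finish_job, grasp_offset gives the robot as it stands. The module is installed in compiled form; this text tells all that it offers.
- The arm moves only by the tool move_arm, never from a script. Its argument "plan" is text: rows parted by semicolons, each of 7 numbers parted by spaces: the shift along the tool's x, y, z as a fraction of full scale, then the turn, a rotation vector about the tool's x, y, z as a fraction of full scale, then the finger opening in mm, from 0 to 85.4. A call has 1 to 10 rows; each row is the pose to reach, as a shift and turn from the pose commanded when the call began, along the tool's axes at that moment, turning the shorter way round; what a row does not reach only later rows make up. Full scale, the value 1, is 300 mm for a shift and 180 degrees for a turn. A row lasts 1/12 s, in which the tool goes at most 41.7 mm and 7.16 degrees, less where a joint would pass 70% of its speed; a pose out of reach is approached as far as the arm can. A call with a number of a shift or a turn outside -1 to 1 is refused whole. A call with a gripper value outside its range is refused whole. The fingers move at their own pace and stop on an object; "force" is the grip in N (left out, the last holds). Time passes only in rows, so rows that repeat a pose let the fingers close. It gives the time, the measured TCP pose, the force, the opening and the grip force at its end, in the units of the state.
- get_state(): the state, without advancing time (a new reading comes with each control period).
- snapshot(name): name is "side" or "top" or "wrist"; returns (picture, depth): 420x560x3 uint8, blue, green, red; 420x560 float32, m along the optical axis (not along the pixel's ray), 0 where there is no reading.
- camera_info(name): a dict with "intrinsics" (3x3 intrinsics, pixels), "R" (3x3) and "t" (3): a world point X has camera coordinates R X + t. Camera axes: x right, y down, z forward; pixel columns grow to the right and rows downward; lengths in m; the calibration is good to about 2 mm. A picture is of the moment at which its call begins: read the wrist's pose just before it. camera_info takes no time and is no camera call; for the wrist camera it gives the pose at the moment of the call.
- finish_job(): hands the job in; it is judged then, once.
The state is a dict: "time": time; "joints": joint angles; "joint_vel": joint speeds; "effort": joint torques, N m; "eef_pos": TCP position; "ee_rot": TCP orientation; "contact_force": force on the tool from outside, world axes, zero at the start; "wrist_torque": the same for the moment, N m; "finger_gap": finger opening in m; "grasp_force": force on a finger pad.
Only numpy, scipy, OpenCV 4.12 (cv2) and the standard library are available. Lean on these libraries where they do the work, as an engineer would, in place of code of your own. Each camera call takes 0.05 s, during which the arm holds its last target. There are 200 camera calls.

TASK

Turn the trolley wheel in the bench stand until its valve stem is straight up at the top of the wheel (twelve o'clock, directly uphill of the hub), ready for the air hose. Do it with closed fingers by gently pushing on the spokes, one after another, without gripping anything; keep off the tyre, whose bead sealant is still setting, and off the valve stem, do not shift or lift the stand, and leave the tin, spanner and tub alone. Finish with the wheel at rest and the hand clear.

Things in the scene. Friction and masses are not known exactly. Their poses are not given: they have to be found in the camera images.
- stand: blue steel bench stand, 7 kg, loose on the bench, footprint about 360 x 380 mm. Origin on the bench, 140 mm below the hub. x points away from its front (which faces the robot, give or take its yaw), y left, z up. The wheel leans back 45 deg: in stand axes 'uphill' in the wheel plane is (0.707,0,0.707), the normal out of its face (towards robot and up) is (-0.707,0,0.707).
- yoke (a point): middle of the stand's T-shaped yoke that carries the axle in front of the wheel, 34 mm out from the hub along the normal: a level crossbar (372 mm along y, 14 mm wide up the slope) and a leg 16 mm wide going downhill. Both lie 28 to 40 mm out from the wheel's mid plane (axle nut to 46). Fingers reach the spokes above the crossbar and must be drawn out to pass the yoke.
- hub (a point): centre of the wheel, on its axle and in its mid plane; axes as the stand's. Hub radius 26 mm, reaching 22 mm either side of the mid plane.
- wheel (a joint): turning angle of the wheel, rad, unlimited both ways. 0 (or any whole turn) = valve at the top; grows as the top of the wheel moves to the stand's +y (anticlockwise as the robot sees the face). Stiff hub: it needs about 0.12 N m to turn and stays where it is left.
- spokes: five straight grey metal spokes, turning with the wheel. Origin at the hub centre, x towards the valve, z out of the face. Each is 14 mm wide, 14 mm thick (7 mm either side of the mid plane), from 26 to 100 mm from the centre, at 36, 108, 180, 252 and 324 degrees from the valve. The spaces between them are open right through.
- tyre: black rubber tyre, turns with the wheel: 300 mm outside diameter, 40 mm thick (20 mm either side of the mid plane), inner edge 110 mm from the centre; the grey rim inside it starts 100 mm from the centre and is 16 mm thick. Origin at the hub centre. Not to be pressed.
- valve: short brass valve stem with rubber foot (18 mm thick) and black cap (13 mm), standing inwards from the rim midway between two spokes, in the mid plane, from 100 mm to 79 mm from the hub centre. Origin at the hub centre, x towards the valve. Not to be pressed.
- valve_foot (a point): foot of the valve stem at the rim, 100 mm from the hub centre in the mid plane.
- tin: closed steel tin with paper label, 66 mm across, 85 mm tall, loose beside the stand; origin at its underside. A bystander.
- spanner: steel spanner lying loose beside the stand; origin at its underside. A bystander.
- tub: small black bowl, 80 mm across, 50 mm tall, loose beside the stand; origin at its underside. A bystander.

How it is judged:
By the outcome, as a careful person would: the job done as asked, in the order asked, and still so for the second after the job is handed in, with the robot touching nothing.
It also fails if it takes over 72 s, if anything falls off the work surface, if the arm or the gripper's body presses on something with over 40 N, if the wrist force passes 120 N, or if a joint passes its speed limit or range.

## Working session

There is one attempt and no reset: what is moved stays moved. The work goes in short steps, Python scripts to look and compute and a tool call to move; the robot and the scene stay as the last step left them, time stands still between calls to the robot, and variables do not carry over. Pictures are saved under pics/ and viewed, at most 10 in all, crops included, and the job is handed in when it is done.

Besides the shell and the picture viewer there is one more tool, called as name(argument=value, ...), one argument or row to a line, values as JSON. move_arm: Moves the arm, as the interface text tells. Its arguments: {"type":"object","properties":{"plan":{"type":"string"},"force":{"type":"number"}},"required":["plan"]}

```bash
mkdir -p pics; cat > h.py <<'E'
import numpy as np,cv2
from cell import *
def pts(name):
    c=camera_info(name);im,d=snapshot(name)
    v,u=np.mgrid[:420,:560];K=c["intrinsics"]
    P=np.stack([(u-K[0,2])/K[0,0]*d,(v-K[1,2])/K[1,1]*d,d],-1)
    return im,d,(P-c["t"])@c["R"]
E
python3 - <<'E'
from h import *
s=get_state();print(s["time"],s["eef_pos"],s["ee_rot"],s["finger_gap"],grasp_offset)
for n in("side","top"):
    im,d,P=pts(n);cv2.imwrite(f"pics/{n}.png",im);np.savez(f"{n}.npz",im=im,d=d,P=P)
    c=camera_info(n);print(n,-c["R"].T@c["t"],c["R"][2])
E
```

```text
0.0 [0.25120433 0.57187529 0.19152177] [[-9.15587009e-01  4.02119745e-01 -3.74165895e-04]
 [ 4.02119907e-01  9.15586357e-01 -1.09685266e-03]
 [-9.84849222e-05 -1.15472360e-03 -9.99999328e-01]] 0.08526272176854614 0.0187
side [ 0.45391878 -0.73840549  1.09734251] [ 0.09934202  0.659198   -0.74537854]
top [0.49564668 0.12332085 1.06216995] [ 0.08919818  0.0120344  -0.99594119]
```

View pics/side.png

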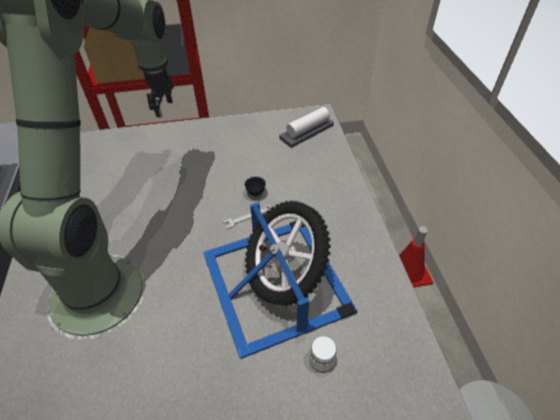

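View pics/top.png

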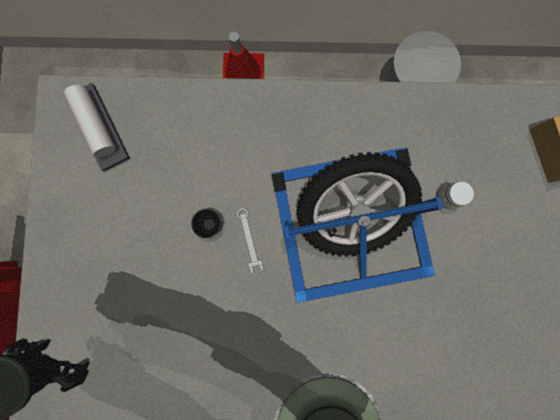

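```bash
python3 - <<'E'
from h import *
for n in("top","side"):
    z=np.load(n+".npz");im,P=z["im"].astype(int),z["P"]
    b,g,r=im[...,0],im[...,1],im[...,2]
    blue=(b-r>50)&(z["d"]>0)
    bp=P[blue];up=bp[bp[:,2]>0.13]
    # crossbar: pts with z near 0.16-0.2
    m=cv2.minAreaRect(bp[bp[:,2]<0.06][:,:2].astype(np.float32));print(n,"base",m)
    cb=bp[(bp[:,2]>0.145)];m2=cv2.minAreaRect(cb[:,:2].astype(np.float32));print("bar",m2,np.percentile(cb[:,2],[5,50,95]),len(cb))
    # tyre: dark pts above bench
    dark=(im.max(-1)<60)&(P[...,2]>0.03)&(np.hypot(P[...,0]-.6,P[...,1]-0)<.3)
    tp=P[dark];c=tp.mean(0);w,V=np.linalg.eigh(np.cov(tp.T));print("tyre",len(tp),c,V[:,0],np.sqrt(w))
im=cv2.imread("pics/top.png")[140:270,280:450];cv2.imwrite("pics/topc.png",cv2.resize(im,None,fx=4.5,fy=4.5,interpolation=cv2.INTER_CUBIC))
E
```

```text
top base ((0.5528432130813599, -0.08685022592544556), (0.361631840467453, 0.4428814649581909), 12.28298282623291)
bar ((0.6039146780967712, -0.04288098216056824), (0.15939414501190186, 0.3715877830982208), 11.002463340759277) [0.16503081 0.17079415 0.1752543 ] 1068
tyre 4483 [ 0.59021442 -0.03984753  0.18616762] [ 0.87202646  0.30489729 -0.38289358] [0.0546048  0.08956575 0.12083486]
side base ((0.545173168182373, -0.05806902050971985), (0.3594666123390198, 0.38097670674324036), 12.353963851928711)
bar ((0.5787174701690674, -0.048097312450408936), (0.11453080922365189, 0.37110188603401184), 16.53472137451172) [0.16209546 0.17027116 0.17441728] 652
tyre 2766 [ 0.58598023 -0.07823739  0.16651561] [ 0.67917192  0.16894092 -0.71427199] [0.00661049 0.08964289 0.09344418]
```

View pics/topc.png

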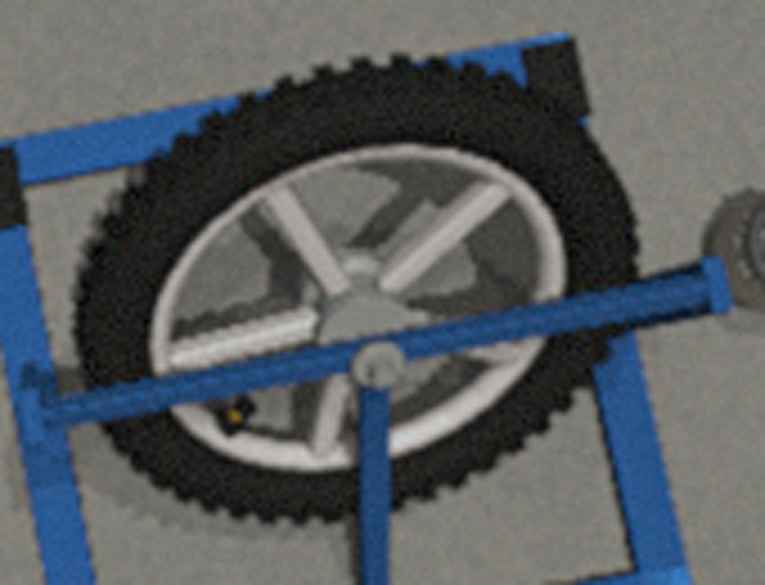

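```bash
python3 - <<'E'
from h import *
for n in("top","side"):
    z=np.load(n+".npz");im,P=z["im"].astype(int),z["P"]
    blue=(im[...,0]-im[...,2]>50)&(z["d"]>0)
    bp=P[blue];cb=bp[bp[:,2]>0.155]
    for yaw in(11,12.3,13.5):
        a=np.radians(yaw);ex=np.array([np.cos(a),np.sin(a),0]);ey=np.array([-np.sin(a),np.cos(a),0])
        x=cb@ex;y=cb@ey; 
        N=np.array([-ex[0],-ex[1],1])/2**.5;U=np.array([ex[0],ex[1],1])/2**.5
        q=np.abs(cb@U-np.median(cb@U))<.012
        nn=(cb@N)[q];uu=(cb@U)[q];yy=y[q];sl=np.polyfit(yy,x[q],1)[0]
        print(n,yaw,"yrange",yy.min(),yy.max(),"n",np.percentile(nn,[2,50,98]),"u",np.percentile(uu,[2,50,98]),"slope deg",np.degrees(sl))
    # tyre plane, robust: top-face points
    dark=(im.max(-1)<60)&(P[...,2]>0.05)&(np.hypot(P[...,0]-.6,P[...,1]+.04)<.17)
    tp=P[dark]; 
    for _ in range(5):
        c=tp.mean(0);nv=np.linalg.svd(tp-c,full_matrices=False)[2][2];tp=tp[np.abs((tp-c)@nv)<.008]
    nv*=np.sign(nv[2]);print("tyre n",nv,np.degrees(np.arctan2(-nv[1],-nv[0])),len(tp),c@nv)
E
```

```text
top 11 yrange -0.34312190284595134 0.02846634573332261 n [-0.2651164  -0.25570436 -0.24694884] u [0.48733861 0.4977961  0.50537964] slope deg -1.2546354793411365
top 12.3 yrange -0.35502140635893265 0.0162721621931076 n [-0.26146348 -0.25253494 -0.24520895] u [0.48531336 0.49544293 0.50290344] slope deg -0.04222484210457201
top 13.5 yrange -0.36618714760840226 0.005163354235139386 n [-0.25890549 -0.25029779 -0.24266597] u [0.48256335 0.49254222 0.49944459] slope deg 1.0425086579376008
tyre n [-0.68987072 -0.14998134  0.70822594] 12.265522704588534 3664 -0.2742410560728621
side 11 yrange -0.3458976144468631 0.026600224010799953 n [-0.26268228 -0.25362241 -0.24608856] u [0.48442695 0.49490103 0.50297331] slope deg -1.2072968209241408
side 12.3 yrange -0.35805803205961173 0.014424043705405716 n [-0.25907875 -0.25051776 -0.24235913] u [0.48252249 0.49187593 0.50024367] slope deg -0.039198277745050816
side 13.5 yrange -0.3691195747801455 0.003177759488739404 n [-0.25585528 -0.2477047  -0.23861389] u [0.47823076 0.48896326 0.49675   ] slope deg 1.0667184020737766
tyre n [-0.68688748 -0.15613716  0.70979348] 12.806357752184885 2266 -0.2700105581431142
```

```bash
cat >> h.py <<'E'
a=np.radians(12.3);ex=np.array([np.cos(a),np.sin(a),0]);ey=np.array([-np.sin(a),np.cos(a),0]);ez=np.array([0,0,1.])
N=(ez-ex)/2**.5;U=(ez+ex)/2**.5;H=.555*ex-.1705*ey+.141*ez
def plane(name,uv,h):
    c=camera_info(name);r=np.linalg.inv(c["intrinsics"])@[*uv,1]@np.eye(3);r=c["R"].T@r;o=-c["R"].T@c["t"]
    X=o+r*((h-(o-H)@N)/(r@N));return X
def yu(X): return np.array([(X-H)@ey,(X-H)@U,(X-H)@N])
def unwarp(name,im,h,S=250,W=150):
    # wheel face seen along -N; top=uphill, left=+y ; S half px for W mm/1000
    c=camera_info(name)
    g=[(-1,-1),(1,-1),(1,1),(-1,1)];src=[]
    for x,y in g:
        X=H-x*W/1e3*ey-y*W/1e3*U+h*N;p=c["intrinsics"]@(c["R"]@X+c["t"]);src.append(p[:2]/p[2])
    M=cv2.getPerspectiveTransform(np.float32(src),np.float32([(S+x*S,S+y*S) for x,y in g]))
    return cv2.warpPerspective(im,M,(2*S,2*S))
def spoke_angle(name,im,h=.007):
    # phase of the five-fold brightness pattern at r 50..95, deg mod 72 (angle from uphill, + to +y)
    f=unwarp(name,im,h).astype(int);th=np.radians(np.arange(0,360,.5));v=np.zeros(len(th))
    for r in range(50,92,3):
        R=r*250/150;x=(250-R*np.sin(th)).round().astype(int);y=(250-R*np.cos(th)).round().astype(int)
        p=f[y,x];v+=(p.min(-1)>110)
    return th,v/14
E
python3 - <<'E'
from h import *
im=cv2.imread("pics/top.png")
X=plane("top",(332.9,231.6),0);q=yu(X);print(H,q,np.hypot(q[0],q[1]),np.degrees(np.arctan2(q[0],q[1])))
th,v=spoke_angle("top",im)
d=np.degrees(th);print([(x,round(y,2)) for x,y in zip(d[::4],v[::4]) if y>.3])
cv2.imwrite("pics/face.png",unwarp("top",im,.007))
E
```

```text
[ 0.57858197 -0.04835441  0.141     ] [ 6.52049469e-02 -6.39453130e-02  5.98284632e-17] 0.09132736808260862 134.4411980662609
[(np.float64(6.000000000000001), np.float64(0.57)), (np.float64(8.0), np.float64(0.36)), (np.float64(10.0), np.float64(0.5)), (np.float64(12.000000000000002), np.float64(0.43)), (np.float64(18.0), np.float64(0.79)), (np.float64(20.0), np.float64(1.0)), (np.float64(22.0), np.float64(1.0)), (np.float64(24.000000000000004), np.float64(1.0)), (np.float64(26.0), np.float64(1.0)), (np.float64(28.0), np.float64(1.0)), (np.float64(29.999999999999996), np.float64(0.36)), (np.float64(84.0), np.float64(0.64)), (np.float64(86.0), np.float64(0.86)), (np.float64(88.0), np.float64(1.0)), (np.float64(90.0), np.float64(1.0)), (np.float64(92.0), np.float64(1.0)), (np.float64(94.0), np.float64(1.0)), (np.float64(96.00000000000001), np.float64(1.0)), (np.float64(98.0), np.float64(1.0)), (np.float64(100.0), np.float64(1.0)), (np.float64(102.0), np.float64(0.5)), (np.float64(162.0), np.float64(0.57)), (np.float64(164.0), np.float64(1.0)), (np.float64(166.0), np.float64(1.0)), (np.float64(168.0), np.float64(1.0)), (np.float64(170.0), np.float64(1.0)), (np.float64(172.0), np.float64(1.0)), (np.float64(210.00000000000003), np.float64(0.36)), (np.float64(304.0), np.float64(0.43)), (np.float64(306.0), np.float64(1.0)), (np.float64(308.0), np.float64(1.0)), (np.float64(310.0), np.float64(1.0)), (np.float64(312.0), np.float64(1.0)), (np.float64(314.0), np.float64(1.0)), (np.float64(316.0), np.float64(1.0)), (np.float64(318.0), np.float64(1.0)), (np.float64(320.0), np.float64(0.86)), (np.float64(322.0), np.float64(0.64)), (np.float64(324.0), np.float64(0.43)), (np.float64(326.0), np.float64(0.43)), (np.float64(328.0), np.float64(0.36)), (np.float64(330.0), np.float64(0.36)), (np.float64(350.0), np.float64(0.36)), (np.float64(352.0), np.float64(0.36)), (np.float64(358.0), np.float64(0.36))]
```

View pics/face.png

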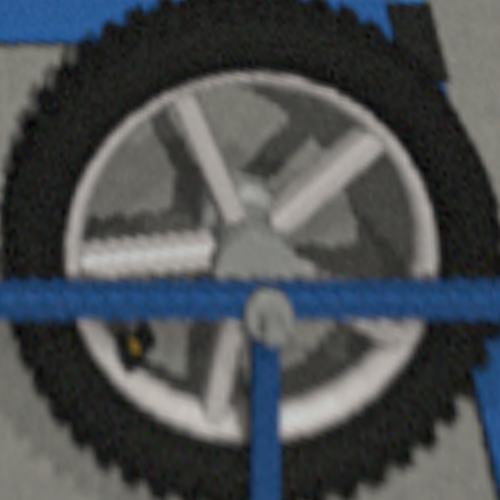

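```bash
cat >> h.py <<'E'
from scipy.spatial.transform import Rotation as Ro
RT=np.stack([ey,U,-N],1)
def go(*targets):  # each (y,u,n) in wheel frame, tool to RT ; prints fractions
    s=get_state();R=s["ee_rot"];print("t",s["time"],"yun",yu(s["eef_pos"]).round(4),"F",s["contact_force"].round(1),"tz",(RT.T@R)[:,2].round(3))
    rv=Ro.from_matrix(R.T@RT).as_rotvec()/np.pi
    for y,u,n in targets:
        d=R.T@(H+y*ey+u*U+n*N-s["eef_pos"])/.3;print((y,u,n),d.round(3),rv.round(3))
E
python3 - <<'E'
from h import *
s=get_state();R=s["ee_rot"]
for p in([.35,.5,.36],[.5,.3,.4]):print((R.T@(np.array(p)-s["eef_pos"])/.3).round(3))
go((.035,.045,.17))
E
```

```text
[-0.398 -0.088 -0.561]
[-1.124 -0.497 -0.694]
t 0.1 yun [ 0.6758 -0.097   0.1685] F [ 0.1  0.  -0.6] tz [-0.001 -0.708  0.707]
(0.035, 0.045, 0.17) [-1.524 -1.533 -0.337] [-0.231 -0.117  0.284]
```

move_arm(
  plan="-0.2 -0.1 -0.4 0 0 0 0; -0.4 -0.2 -0.6 0 0 0.03 0; -0.5 -0.25 -0.7 -0.03 -0.02 0.06 0; -0.6 -0.3 -0.7 -0.06 -0.03 0.1 0; -0.7 -0.35 -0.7 -0.1 -0.05 0.13 0; -0.8 -0.4 -0.7 -0.12 -0.06 0.16 0; -0.9 -0.45 -0.7 -0.15 -0.08 0.19 0; -1 -0.5 -0.7 -0.17 -0.09 0.21 0; -1 -0.5 -0.7 -0.17 -0.09 0.21 0; -1 -0.5 -0.7 -0.17 -0.09 0.21 0",
  force=20,
)

```text
time: 0.93
eef_pos: [0.4649, 0.3125, 0.4017]
ee_rot: [[-0.431, 0.729, 0.531], [0.899, 0.399, 0.181], [-0.08, 0.555, -0.828]]
contact_force: [0.7, 2.0, -0.6]
finger_gap: 0.0004
grasp_force: 0.0
```

```bash
python3 - <<'E'
from h import *
go((.04,.045,.12))
s=get_state();print(s["joints"].round(2),s["finger_gap"],s["eef_pos"])
E
```

```text
t 0.9333 yun [0.3768 0.1602 0.2085] F [ 0.7  2.  -0.6] tz [ 0.064 -0.191  0.979]
(0.04, 0.045, 0.12) [-1.036 -0.581  0.29 ] [-0.059 -0.028  0.073]
[-1.16 -0.08  0.24  1.99  0.49  0.77 -0.72] 0.000376757206086208 [0.46493784 0.31248632 0.40169781]
```

move_arm(
  plan="-0.1 -0.05 0 -0.01 0 0.01 0; -0.2 -0.1 0 -0.02 -0.01 0.02 0; -0.33 -0.18 0.05 -0.03 -0.015 0.04 0; -0.46 -0.25 0.1 -0.04 -0.02 0.05 0; -0.6 -0.32 0.15 -0.05 -0.025 0.06 0; -0.72 -0.4 0.18 -0.059 -0.028 0.073 0; -0.84 -0.47 0.21 -0.059 -0.028 0.073 0; -0.95 -0.54 0.25 -0.059 -0.028 0.073 0; -1 -0.57 0.28 -0.059 -0.028 0.073 0; -1 -0.57 0.28 -0.059 -0.028 0.073 0",
)

```text
time: 1.77
eef_pos: [0.5208, 0.029, 0.3013]
ee_rot: [[-0.214, 0.694, 0.688], [0.977, 0.155, 0.147], [-0.004, 0.703, -0.711]]
contact_force: [0.1, 1.0, 1.4]
finger_gap: -0.0001
grasp_force: 0.0
```

```bash
python3 - <<'E'
from h import *
go((.042,.042,.06),(.042,.042,0),(.042,.042,-.003))
print(get_state()["joints"].round(2))
im,d,P=pts("wrist");cv2.imwrite("pics/w1.png",im)
E
```

```text
t 1.7667 yun [0.0879 0.0851 0.1416] F [0.1 1.  1.4] tz [-0.002 -0.006  1.   ]
(0.042, 0.042, 0.06) [-0.152 -0.143  0.273] [-0.002  0.001  0.001]
(0.042, 0.042, 0) [-0.151 -0.142  0.473] [-0.002  0.001  0.001]
(0.042, 0.042, -0.003) [-0.151 -0.142  0.483] [-0.002  0.001  0.001]
[-1.05 -0.23  0.81  2.43  1.09  0.17 -1.  ]
```

View pics/w1.png

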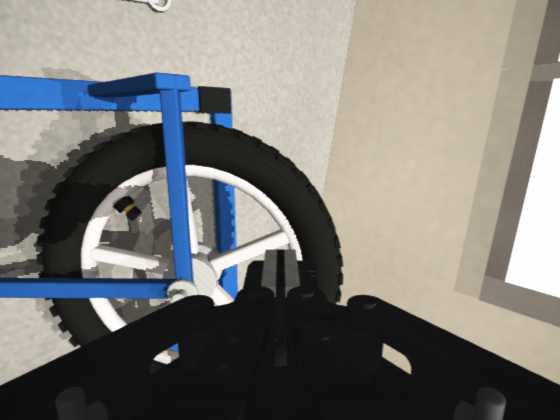

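```bash
cat >> h.py <<'E'
b=np.radians(28);RT=np.stack([np.cos(b)*ex+np.sin(b)*ez,-ey,np.sin(b)*ex-np.cos(b)*ez],1)
E
python3 - <<'E'
from h import *
go((.06,.07,.15))
E
```

```text
t 1.8167 yun [0.0847 0.0841 0.1411] F [ 1.1 -3.7 -1.3] tz [0.286 0.005 0.958]
(0.06, 0.07, 0.15) [-0.082 -0.047 -0.029] [ 0.074 -0.071  0.496]
```

move_arm(
  plan="-0.01 0 -0.01 0.01 -0.01 0.03 0; -0.02 -0.01 -0.02 0.01 -0.01 0.07 0; -0.03 -0.02 -0.03 0.02 -0.02 0.11 0; -0.04 -0.03 -0.03 0.02 -0.02 0.15 0; -0.05 -0.03 -0.03 0.03 -0.03 0.19 0; -0.06 -0.04 -0.03 0.03 -0.03 0.23 0; -0.07 -0.04 -0.03 0.04 -0.04 0.27 0; -0.08 -0.04 -0.03 0.05 -0.04 0.31 0; -0.08 -0.05 -0.03 0.05 -0.05 0.35 0; -0.08 -0.05 -0.03 0.06 -0.06 0.38 0",
)

```text
time: 2.65
eef_pos: [0.5081, 0.0052, 0.297]
ee_rot: [[0.713, 0.484, 0.508], [0.529, -0.846, 0.064], [0.461, 0.223, -0.859]]
contact_force: [-0.4, 0.6, -0.5]
finger_gap: 0.0001
grasp_force: 0.0
```

```bash
python3 - <<'E'
from h import *
go((.048,.045,.08),(.048,.045,0))
print(get_state()["joints"].round(2))
E
```

```text
t 2.65 yun [0.0673 0.0697 0.1509] F [-0.4  0.6 -0.5] tz [0.047 0.046 0.998]
(0.048, 0.045, 0.08) [-0.039  0.041  0.252] [ 0.017 -0.012  0.119]
(0.048, 0.045, 0) [0.027 0.055 0.51 ] [ 0.017 -0.012  0.119]
[-1.1  -0.18  0.87  2.26  0.38  0.49 -1.48]
```

move_arm(
  plan="-0.01 0.01 0.02 0 0 0.03 0; -0.01 0.02 0.06 0.01 0 0.06 0; -0.02 0.03 0.12 0.01 -0.01 0.09 0; -0.03 0.03 0.18 0.017 -0.012 0.119 0; -0.039 0.035 0.24 0.017 -0.012 0.119 0; -0.039 0.035 0.25 0.017 -0.012 0.119 0; -0.039 0.035 0.25 0.017 -0.012 0.119 0",
)

```text
time: 3.23
eef_pos: [0.5355, 0.0006, 0.2394]
ee_rot: [[0.856, 0.246, 0.454], [0.225, -0.969, 0.101], [0.465, 0.015, -0.885]]
contact_force: [0.4, 2.4, 0.8]
finger_gap: -0.0002
grasp_force: 0.0
```

```bash
python3 - <<'E'
from h import *
go((.052,.043,.03),(.052,.043,-.006))
print(get_state()["joints"].round(2))
im,d,P=pts("wrist");cv2.imwrite("pics/w2.png",im)
E
```

```text
t 3.2333 yun [0.057  0.0472 0.092 ] F [0.4 2.4 0.8] tz [-0.005 -0.002  1.   ]
(0.052, 0.043, 0.03) [0.047 0.019 0.201] [-0.001  0.002  0.012]
(0.052, 0.043, -0.006) [0.083 0.02  0.316] [-0.001  0.002  0.012]
[-0.96  0.16  1.02  2.24 -0.64  0.42 -0.76]
```

View pics/w2.png

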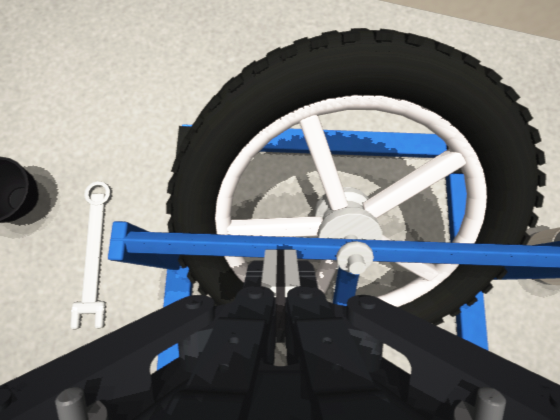

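move_arm(
  plan="0.01 0.02 0.03 0 0 0.01 0; 0.02 0.02 0.08 0 0 0.01 0; 0.03 0.02 0.13 0 0 0.01 0; 0.045 0.02 0.18 0 0 0.01 0; 0.055 0.02 0.22 0 0 0.01 0; 0.065 0.02 0.26 0 0 0.01 0; 0.075 0.02 0.29 0 0 0.01 0; 0.083 0.02 0.316 0 0 0.01 0; 0.083 0.02 0.316 0 0 0.01 0; 0.083 0.02 0.316 0 0 0.01 0",
)

```text
time: 4.12
eef_pos: [0.6007, 0.0085, 0.1681]
ee_rot: [[0.864, 0.218, 0.454], [0.194, -0.976, 0.1], [0.465, 0.002, -0.885]]
contact_force: [-0.2, -0.3, -0.3]
finger_gap: -0.0004
grasp_force: 0.0
```

```bash
python3 - <<'E'
from h import *
go((.03,.056,-.006),(0,.06,-.006),(-.03,.05,-.006))
print(get_state()["joints"].round(2))
im,d,P=pts("top")
th,v=spoke_angle("top",im);print([int(x) for x,y in zip(np.degrees(th),v) if y>.8][::3])
E
```

```text
t 4.1167 yun [ 0.0508  0.043  -0.0046] F [-0.2 -0.3 -0.3] tz [-0.005 -0.001  1.   ]
(0.03, 0.056, -0.006) [ 0.042  0.07  -0.009] [-0.     0.002  0.002]
(0, 0.06, -0.006) [ 0.054  0.17  -0.013] [-0.     0.002  0.002]
(-0.03, 0.05, -0.006) [ 0.022  0.27  -0.003] [-0.     0.002  0.002]
[-0.56  0.39  0.62  2.17 -1.1   0.34 -0.38]
[16, 17, 19, 20, 22, 23, 25, 26, 28, 306, 307, 309, 310, 312, 313, 315, 316, 318, 319]
```

move_arm(
  plan="0.012 0.017 -0.003 0 0 0 0; 0.023 0.034 -0.006 0 0 0 0; 0.033 0.051 -0.007 0 0 0 0; 0.041 0.068 -0.009 0 0 0 0; 0.046 0.085 -0.01 0 0 0 0; 0.05 0.102 -0.011 0 0 0 0; 0.053 0.12 -0.012 0 0 0 0; 0.055 0.137 -0.013 0 0 0 0; 0.055 0.154 -0.013 0 0 0 0; 0.054 0.17 -0.013 0 0 0 0",
)

```text
time: 5.0
eef_pos: [0.6245, -0.0394, 0.1791]
ee_rot: [[0.864, 0.217, 0.455], [0.193, -0.976, 0.1], [0.466, 0.002, -0.885]]
contact_force: [0.3, -1.1, -0.2]
finger_gap: -0.0001
grasp_force: 0.0
```

```bash
python3 - <<'E'
from h import *
go((-.02,.056,-.006),(-.038,.047,-.006))
print(get_state()["joints"].round(2))
im,d,P=pts("top");cv2.imwrite("pics/f2.png",np.hstack([unwarp("top",im,.007)[:,:400],cv2.resize(im[100:300,250:490],(400,500))[:,:400]]))
E
```

```text
t 5.0 yun [-0.0011  0.06   -0.0061] F [ 0.3 -1.1 -0.2] tz [-0.004 -0.     1.   ]
(-0.02, 0.056, -0.006) [-0.013  0.063  0.004] [-0.     0.001  0.002]
(-0.038, 0.047, -0.006) [-0.042  0.123  0.012] [-0.     0.001  0.002]
[-0.46  0.42  0.64  2.09 -1.07  0.44 -0.33]
```

View pics/f2.png

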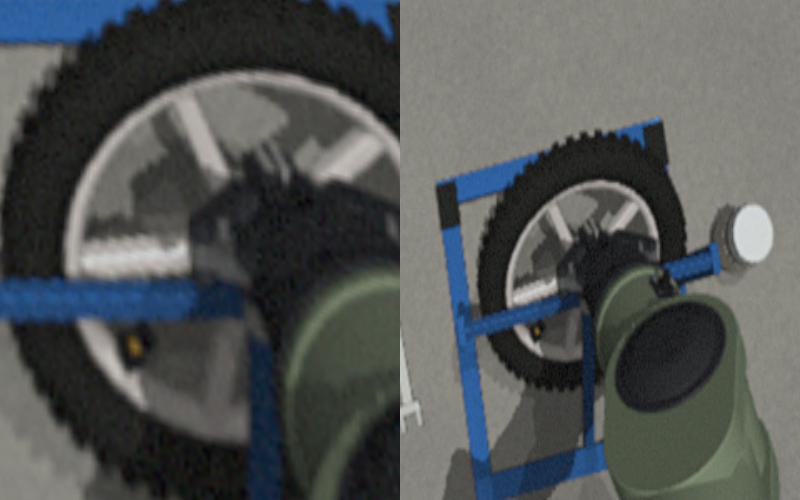

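```bash
python3 - <<'E'
from h import *
for n in("top","side"):
    im,d,P=pts(n);Q=np.stack([(P-H)@ey,(P-H)@U,(P-H)@N],-1)
    m=(im.max(-1)<90)&(np.abs(Q[...,0])<.05)&(Q[...,1]>.02)&(Q[...,1]<.09)&(Q[...,2]>-.02)&(Q[...,2]<.1)
    q=Q[m];print(n,len(q))
    for a in np.arange(-.02,.1,.01):
        k=q[(q[:,2]>=a)&(q[:,2]<a+.01)]
        if len(k):print(round(a,3),len(k),k[:,:2].mean(0).round(3),k[:,:2].min(0).round(3),k[:,:2].max(0).round(3))
    g=(im.min(-1)>110)&(np.hypot(Q[...,0],Q[...,1])<.095)&(np.hypot(Q[...,0],Q[...,1])>.04)&(np.abs(Q[...,2])<.03)
    print("spoke n",np.percentile(Q[g][:,2],[5,25,50,75,95]))
c=camera_info("side");im,d=snapshot("side");cv2.imwrite("pics/s2.png",cv2.resize(im[170:340,190:380],None,fx=3.4,fy=3.4,interpolation=cv2.INTER_CUBIC))
E
```

```text
top 64
-0.02 3 [-0.     0.025] [-0.003  0.024] [0.002 0.026]
0.0 6 [0.004 0.04 ] [-0.039  0.033] [0.027 0.045]
0.03 7 [0.002 0.084] [-0.013  0.082] [0.012 0.089]
0.04 17 [0.005 0.085] [-0.014  0.079] [0.013 0.089]
0.05 9 [0.006 0.088] [-0.012  0.084] [0.013 0.089]
0.06 1 [-0.003  0.09 ] [-0.003  0.09 ] [-0.003  0.09 ]
0.07 1 [-0.007  0.088] [-0.007  0.088] [-0.007  0.088]
0.08 17 [0.024 0.087] [0.013 0.082] [0.029 0.09 ]
0.09 3 [0.029 0.085] [0.027 0.085] [0.03  0.085]
spoke n [-0.00063661  0.00536261  0.00706169  0.00826693  0.00957059]
side 36
-0.01 2 [0.003 0.022] [0.002 0.021] [0.004 0.023]
0.0 1 [0.016 0.056] [0.016 0.056] [0.016 0.056]
0.01 4 [-0.005  0.022] [-0.014  0.021] [0.005 0.023]
0.02 12 [-0.001  0.021] [-0.013  0.02 ] [0.01  0.023]
0.03 3 [-0.01   0.075] [-0.013  0.065] [-0.008  0.081]
0.04 9 [-0.014  0.077] [-0.016  0.069] [-0.009  0.087]
0.05 1 [-0.015  0.085] [-0.015  0.085] [-0.015  0.085]
0.07 1 [-0.009  0.084] [-0.009  0.084] [-0.009  0.084]
0.08 2 [-0.012  0.088] [-0.014  0.088] [-0.01   0.089]
0.09 1 [-0.017  0.078] [-0.017  0.078] [-0.017  0.078]
spoke n [0.00095374 0.00712175 0.00887999 0.01021529 0.01208398]
```

View pics/s2.png

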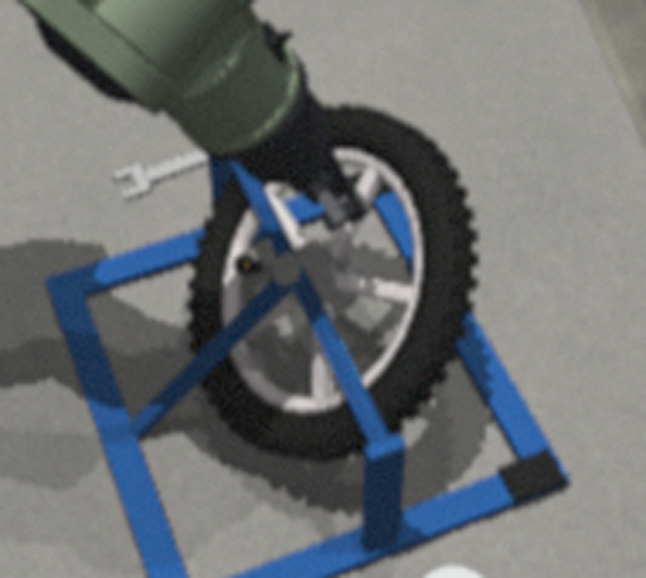

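```bash
python3 - <<'E'
from h import *
s=get_state()
for n in("top","side"):
    c=camera_info(n);p=c["intrinsics"]@(c["R"]@s["eef_pos"]+c["t"]);p=p[:2]/p[2];print(n,"tcp px",p.round(1),"crop",((p-[190,170])*3.4).round(),"unw",(250-yu(plane(n,p,.007))[:2]*1667).round())
q=lambda x,y:yu(plane("side",(x/3.4+190,y/3.4+170),.007))[:2]
for k in [(245,262),(365,185),(385,290),(320,380),(285,215)]:
    v=q(*k);print(k,v.round(3),np.hypot(*v).round(3),np.degrees(np.arctan2(*v)).round(0))
fs=[]
for n in("top","side"):
    im=snapshot(n)[0];u=unwarp(n,im,.007)
    c=camera_info(n);
    fs.append(cv2.resize(u,(400,400)))
cv2.imwrite("pics/f3.png",np.hstack(fs))
E
```

```text
top tcp px [357.2 186.4] crop [568.  56.] unw [245. 132.]
side tcp px [300.9 237.8] crop [377. 230.] unw [267. 139.]
(245, 262) [ 0.067 -0.062] 0.091 133.0
(365, 185) [0.032 0.077] 0.084 23.0
(385, 290) [-0.058  0.046] 0.074 -51.0
(320, 380) [-0.078 -0.046] 0.09 -120.0
(285, 215) [ 0.072 -0.004] 0.072 93.0
```

View pics/f3.png

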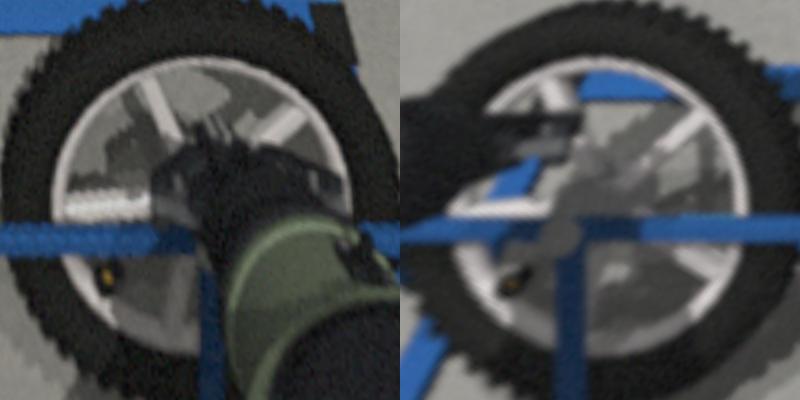

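```bash
python3 - <<'E'
from h import *
s=get_state();R=s["ee_rot"]
for n in("top","side"):
    im,d,P=pts(n);T=(P-s["eef_pos"])@R
    q=(P-H)@N; r=np.hypot((P-H)@ey,(P-H)@U)
    m=(np.abs(T[...,0])<.05)&(np.abs(T[...,1])<.06)&(T[...,2]>-.09)&(T[...,2]<.03)&(q>.012)&~((r>.09)&(q<.025))
    m&=(im[...,0].astype(int)-im[...,2]<40)
    k=T[m];print(n,len(k))
    for a in np.arange(-.09,.03,.01):
        e=k[(k[:,2]>=a)&(k[:,2]<a+.01)]
        if len(e):print(round(a,2),len(e),"x",np.percentile(e[:,0],[5,50,95]).round(3),"y",np.percentile(e[:,1],[5,50,95]).round(3))
E
```

```text
top 126
-0.09 47 x [0.005 0.014 0.016] y [-0.026  0.     0.026]
-0.08 14 x [0.009 0.013 0.014] y [-0.015 -0.001  0.004]
-0.07 26 x [0.007 0.012 0.014] y [-0.015 -0.005  0.009]
-0.06 26 x [0.007 0.01  0.014] y [-0.015 -0.006  0.011]
-0.05 13 x [0.009 0.013 0.014] y [-0.011 -0.002  0.006]
side 71
-0.09 7 x [0.006 0.01  0.013] y [0.009 0.012 0.016]
-0.08 1 x [0.011 0.011 0.011] y [0.002 0.002 0.002]
-0.07 2 x [0.01  0.011 0.011] y [-0.     0.002  0.004]
-0.06 13 x [-0.004  0.005  0.011] y [0.003 0.013 0.015]
-0.05 10 x [-0.004  0.01   0.043] y [-0.057  0.005  0.01 ]
-0.03 4 x [-0.047 -0.046  0.001] y [-0.025  0.006  0.014]
-0.02 27 x [-0.05  -0.046 -0.024] y [-0.01   0.002  0.054]
-0.01 7 x [-0.049 -0.045 -0.037] y [-0.011  0.009  0.024]
```

```bash
python3 - <<'E'
from h import *
p0=np.array([0.25120433,0.57187529,0.19152177])
z=np.load("side.npz");im,d,P=z["im"],z["d"],z["P"]
m=(np.hypot(P[...,0]-p0[0],P[...,1]-p0[1])<.09)&(P[...,2]>.1)&(P[...,2]<.5)
k=P[m];print(len(k),np.percentile(k[:,2],[0,1,5,10]),k[k[:,2]<np.percentile(k[:,2],5)].mean(0))
s=get_state()
for n in("top","side"):
    c=camera_info(n);im,d=snapshot(n)
    for L in(0,-.02,-.04,-.06,-.08):
        X=s["eef_pos"]+s["ee_rot"][:,2]*L;q=c["R"]@X+c["t"];p=(c["intrinsics"]@q);u,v=(p[:2]/p[2]).round().astype(int)
        print(n,L,(u,v),im[v,u],"depth",d[v,u].round(3),"expected",q[2].round(3))
E
```

```text
1606 [0.24313874 0.25234986 0.27193466 0.2975176 ] [0.25120435 0.56595961 0.25937817]
top 0 (np.int64(357), np.int64(186)) [119 124 127] depth 1.067 expected 0.889
top -0.02 (np.int64(359), np.int64(189)) [ 96  99 101] depth 0.836 expected 0.871
top -0.04 (np.int64(362), np.int64(192)) [101 104 105] depth 0.815 expected 0.852
top -0.06 (np.int64(364), np.int64(195)) [35 32 28] depth 0.801 expected 0.834
top -0.08 (np.int64(367), np.int64(199)) [32 27 33] depth 0.765 expected 0.815
side 0 (np.int64(301), np.int64(238)) [150 154 156] depth 1.385 expected 1.163
side -0.02 (np.int64(298), np.int64(235)) [155 157 160] depth 1.392 expected 1.147
side -0.04 (np.int64(295), np.int64(232)) [30 30 28] depth 1.109 expected 1.132
side -0.06 (np.int64(292), np.int64(229)) [56 55 53] depth 1.028 expected 1.117
side -0.08 (np.int64(289), np.int64(226)) [31 33 30] depth 0.0 expected 1.101
```

```bash
cat >> h.py <<'E'
def go(*targets):  # tip = eef - 40 mm along z
    s=get_state();R=s["ee_rot"];tip=s["eef_pos"]-.04*R[:,2]
    print("t",s["time"],"tip yun",yu(tip).round(4),"F",s["contact_force"].round(1),"tz",(RT.T@R)[:,2].round(3),"j",s["joints"].round(2))
    rv=Ro.from_matrix(R.T@RT).as_rotvec()/np.pi;print("rv",rv.round(3))
    for y,u,n in targets:
        t=H+y*ey+u*U+n*N-.0*R[:,2];d=R.T@(t-tip)/.3;print((y,u,n),d.round(3))
E
python3 - <<'E'
from h import *
go((.052,.06,.033),(.052,.043,.025),(.052,.043,-.003))
E
```

```text
t 5.5 tip yun [-0.0002  0.0719  0.032 ] F [-0.3  0.3  0.5] tz [-0.004 -0.001  1.   ] j [-0.46  0.42  0.64  2.09 -1.07  0.44 -0.34]
rv [-0.     0.001  0.002]
(0.052, 0.06, 0.033) [-0.038 -0.174  0.009]
(0.052, 0.043, 0.025) [-0.084 -0.174  0.051]
(0.052, 0.043, -0.003) [-0.057 -0.174  0.14 ]
```

move_arm(
  plan="-0.01 -0.05 0 0 0 0 0; -0.02 -0.1 0 0 0 0 0; -0.04 -0.174 0.01 0 0 0 0; -0.06 -0.174 0.03 0 0 0 0; -0.084 -0.174 0.05 0 0 0 0; -0.08 -0.174 0.07 0 0 0 0; -0.07 -0.174 0.09 0 0 0 0; -0.065 -0.174 0.11 0 0 0 0; -0.057 -0.174 0.14 0 0 0 0; -0.057 -0.174 0.14 0 0 0 0",
)

```text
time: 6.33
eef_pos: [0.6182, 0.0133, 0.1331]
ee_rot: [[0.864, 0.218, 0.454], [0.194, -0.976, 0.1], [0.465, 0.002, -0.885]]
contact_force: [-0.1, 0.2, 0.5]
finger_gap: 0.0001
grasp_force: 0.0
```

```bash
python3 - <<'E'
from h import *
go((.03,.056,-.003),(.015,.06,-.003),(0,.06,-.003))
E
```

```text
t 6.3333 tip yun [ 0.0518  0.043  -0.004 ] F [-0.1  0.2  0.5] tz [-0.005 -0.001  1.   ] j [-0.4   0.45  0.41  2.15 -1.22  0.26 -0.27]
rv [-0.     0.001  0.002]
(0.03, 0.056, -0.003) [ 0.04   0.073 -0.016]
(0.015, 0.06, -0.003) [ 0.053  0.123 -0.02 ]
(0, 0.06, -0.003) [ 0.052  0.173 -0.02 ]
```

move_arm(
  plan="0.015 0.02 -0.006 0 0 0 0; 0.025 0.04 -0.01 0 0 0 0; 0.034 0.057 -0.013 0 0 0 0; 0.04 0.073 -0.016 0 0 0 0; 0.045 0.09 -0.017 0 0 0 0; 0.05 0.107 -0.019 0 0 0 0; 0.053 0.123 -0.02 0 0 0 0",
)

```text
time: 6.92
eef_pos: [0.6366, -0.0209, 0.1469]
ee_rot: [[0.864, 0.218, 0.455], [0.194, -0.976, 0.1], [0.466, 0.002, -0.885]]
contact_force: [-1.3, 2.3, -1.1]
finger_gap: 0.0001
grasp_force: 1.1
```

```bash
cat >> h.py <<'E'
def valve():
    for n in("top","side"):
        im,d,P=pts(n);Q=np.stack([(P-H)@ey,(P-H)@U,(P-H)@N],-1)
        c=camera_info(n);I=im.astype(int);sat=(I[...,2]-I[...,0]>35)
        v,u=np.nonzero(sat);L=[]
        for a,b_ in zip(u,v):
            q=yu(plane(n,(a,b_),0));r=np.hypot(q[0],q[1])
            if .07<r<.1:L.append((q[0],q[1]))
        if L:
            L=np.array(L);m=np.median(L,0);print(n,"valve",len(L),np.degrees(np.arctan2(*m)).round(1),np.hypot(*m).round(3))
        else:print(n,"no valve")
        th,w=spoke_angle(n,im);dd=np.degrees(th);on=w>.7
        k=np.nonzero(np.diff(np.r_[0,on.astype(int),0]))[0].reshape(-1,2);print(" spokes",[(float((dd[i]+dd[j-1])/2),(j-i)/2) for i,j in k if j-i>8])
E
python3 - <<'E'
from h import *
go((0,.06,-.003),(-.015,.06,-.003),(-.03,.053,-.003),(-.04,.045,-.003));valve()
E
```

```text
t 6.9167 tip yun [ 0.0144  0.0602 -0.0018] F [-1.3  2.3 -1.1] tz [-0.004 -0.001  1.   ] j [-0.37  0.46  0.48  2.09 -1.15  0.35 -0.29]
rv [-0.     0.001  0.002]
(0, 0.06, -0.003) [0.    0.048 0.004]
(-0.015, 0.06, -0.003) [-0.     0.098  0.004]
(-0.03, 0.053, -0.003) [-0.023  0.148  0.011]
(-0.04, 0.045, -0.003) [-0.048  0.181  0.019]Traceback (most recent call last):
  File "<stdin>", line 2, in <module>
  File "h.py", line 49, in valve
    q=yu(plane(n,(a,b_),0));r=np.hypot(q[0],q[1])
         ~~~~~^^^^^^^^^^^^
  File "h.py", line 11, in plane
    c=camera_info(name);r=np.linalg.inv(c["intrinsics"])@[*uv,1]@np.eye(3);r=c["R"].T@r;o=-c["R"].T@c["t"]
ValueError: time passes only in moves, steps and waits
```

```bash
cat >> h.py <<'E'
def valve():
    yy,xx=np.mgrid[:500,:500];Y=(250-xx)*.0006;X=(250-yy)*.0006;r=np.hypot(X,Y)
    for n in("top","side"):
        im=snapshot(n)[0];f=unwarp(n,im,0).astype(int)
        m=(f[...,2]-f[...,0]>35)&(r>.07)&(r<.1)
        if m.sum()>5:print(n,"valve",m.sum(),np.degrees(np.arctan2(np.median(Y[m]),np.median(X[m]))).round(1),np.hypot(np.median(Y[m]),np.median(X[m])).round(3))
        th,w=spoke_angle(n,im);dd=np.degrees(th);on=w>.7
        k=np.nonzero(np.diff(np.r_[0,on.astype(int),0]))[0].reshape(-1,2);print(n," spokes",[(float((dd[i]+dd[j-1])/2),(j-i)/2) for i,j in k if j-i>8])
E
python3 - <<'E'
from h import *
valve()
E
```

```text
top valve 86 102.2 0.091
top  spokes []
side  spokes [(279.5, np.float64(14.5)), (297.5, np.float64(11.5)), (352.5, np.float64(11.5))]
```

move_arm(
  plan="0 0.02 0.004 0 0 0 0; 0 0.036 0.004 0 0 0 0; 0 0.052 0.004 0 0 0 0; 0 0.068 0.004 0 0 0 0; 0 0.084 0.004 0 0 0 0; -0.002 0.1 0.004 0 0 0 0; -0.009 0.117 0.006 0 0 0 0; -0.016 0.134 0.008 0 0 0 0; -0.025 0.15 0.011 0 0 0 0; -0.036 0.166 0.015 0 0 0 0",
)

```text
time: 7.9
eef_pos: [0.64, -0.0712, 0.1377]
ee_rot: [[0.863, 0.218, 0.455], [0.194, -0.976, 0.1], [0.466, 0.002, -0.885]]
contact_force: [0.1, 2.5, 1.2]
finger_gap: -0.0
grasp_force: 1.2
```

```bash
python3 - <<'E'
from h import *
go((-.042,.043,-.003),(-.036,.047,.03),(-.036,.047,.05));valve()
E
```

```text
t 7.9 tip yun [-0.0354  0.0484 -0.0031] F [0.1 2.5 1.2] tz [-0.004 -0.001  1.   ] j [-0.22  0.48  0.43  2.07 -1.18  0.38 -0.17]
rv [-0.     0.001  0.002]
(-0.042, 0.043, -0.003) [-0.018  0.022  0.005]
(-0.036, 0.047, 0.03) [-0.037  0.002 -0.104]
(-0.036, 0.047, 0.05) [-0.057  0.002 -0.168]
top valve 80 58.7 0.084
top  spokes [(21.25, np.float64(14.0)), (91.5, np.float64(17.5))]
side  spokes [(15.25, np.float64(9.0)), (188.25, np.float64(24.0)), (288.75, np.float64(18.0))]
```

move_arm(
  plan="-0.005 -0.005 -0.03 0 0 0 0; -0.015 -0.01 -0.06 0 0 0 0; -0.035 -0.01 -0.1 0 0 0 0; -0.045 -0.01 -0.13 0 0 0 0; -0.045 -0.06 -0.13 0 0 0 0; -0.045 -0.12 -0.13 0 0 0 0; -0.045 -0.18 -0.13 0 0 0 0; -0.045 -0.22 -0.13 0 0 0 0; -0.045 -0.24 -0.13 0 0 0 0; -0.045 -0.24 -0.13 0 0 0 0",
)

```text
time: 8.83
eef_pos: [0.5946, -0.0056, 0.1664]
ee_rot: [[0.863, 0.22, 0.455], [0.195, -0.976, 0.101], [0.466, 0.002, -0.885]]
contact_force: [0.2, 0.9, -0.6]
finger_gap: 0.0001
grasp_force: 0.0
```

```bash
python3 - <<'E'
from h import *
go((.0415,.032,.03),(.0415,.032,-.003));valve()
E
```

```text
t 8.8333 tip yun [0.0383 0.0474 0.0386] F [ 0.2  0.9 -0.6] tz [-0.004 -0.002  1.   ] j [-0.46  0.36  0.53  2.18 -1.07  0.32 -0.38]
rv [-0.001  0.001  0.002]
(0.0415, 0.032, 0.03) [-0.04  -0.011  0.043]
(0.0415, 0.032, -0.003) [-0.008 -0.01   0.148]
top  spokes [(16.0, np.float64(14.5)), (307.0, np.float64(17.5)), (356.25, np.float64(7.0))]
side valve 201 56.3 0.089
side  spokes [(16.25, np.float64(16.0)), (231.5, np.float64(12.5)), (294.0, np.float64(32.5))]
```

move_arm(
  plan="-0.02 -0.006 0.01 0 0 0 0; -0.04 -0.011 0.03 0 0 0 0; -0.04 -0.011 0.043 0 0 0 0; -0.033 -0.011 0.065 0 0 0 0; -0.026 -0.011 0.088 0 0 0 0; -0.02 -0.011 0.11 0 0 0 0; -0.014 -0.01 0.13 0 0 0 0; -0.008 -0.01 0.148 0 0 0 0; -0.008 -0.01 0.148 0 0 0 0",
)

```text
time: 9.68
eef_pos: [0.613, -0.0008, 0.1249]
ee_rot: [[0.864, 0.217, 0.455], [0.193, -0.976, 0.099], [0.465, 0.002, -0.885]]
contact_force: [0.1, -0.4, -0.5]
finger_gap: -0.0002
grasp_force: 0.0
```

```bash
python3 - <<'E'
from h import *
go((.03,.042,-.003),(.018,.05,-.003),(.004,.053,-.003),(-.006,.053,-.003),(-.016,.05,-.003));valve()
E
```

```text
t 9.6833 tip yun [ 0.0391  0.0314 -0.0041] F [ 0.1 -0.4 -0.5] tz [-0.005  0.     1.   ] j [-0.27  0.44  0.29  2.16 -1.22  0.21 -0.23]
rv [-0.     0.001  0.001]
(0.03, 0.042, -0.003) [ 0.032  0.031 -0.014]
(0.018, 0.05, -0.003) [ 0.058  0.071 -0.022]
(0.004, 0.053, -0.003) [ 0.067  0.117 -0.025]
(-0.006, 0.053, -0.003) [ 0.067  0.151 -0.025]
(-0.016, 0.05, -0.003) [ 0.057  0.184 -0.022]
top  spokes [(16.0, np.float64(15.5)), (306.75, np.float64(17.0)), (357.0, np.float64(5.5))]
side valve 192 56.8 0.089
side  spokes [(16.25, np.float64(16.0)), (231.5, np.float64(12.5)), (298.75, np.float64(23.0))]
```

move_arm(
  plan="0.012 0.01 -0.005 0 0 0 0; 0.024 0.021 -0.01 0 0 0 0; 0.034 0.034 -0.015 0 0 0 0; 0.044 0.047 -0.018 0 0 0 0; 0.052 0.06 -0.02 0 0 0 0; 0.058 0.072 -0.022 0 0 0 0; 0.063 0.088 -0.023 0 0 0 0; 0.066 0.104 -0.025 0 0 0 0; 0.067 0.117 -0.025 0 0 0 0; 0.067 0.117 -0.025 0 0 0 0",
)

```text
time: 10.62
eef_pos: [0.6344, -0.0328, 0.1418]
ee_rot: [[0.864, 0.216, 0.456], [0.192, -0.976, 0.098], [0.466, 0.003, -0.885]]
contact_force: [0.5, -0.3, -0.4]
finger_gap: 0.0001
grasp_force: 0.0
```

```bash
python3 - <<'E'
from h import *
go((-.006,.053,-.003),(-.010,.052,-.003),(-.014,.051,-.003));valve()
E
```

```text
t 10.6167 tip yun [ 0.0034  0.0533 -0.0022] F [ 0.5 -0.3 -0.4] tz [-0.004  0.001  1.   ] j [-0.28  0.45  0.4   2.09 -1.12  0.32 -0.29]
rv [0.    0.001 0.001]
(-0.006, 0.053, -0.003) [-0.     0.031  0.003]
(-0.01, 0.052, -0.003) [-0.004  0.045  0.004]
(-0.014, 0.051, -0.003) [-0.007  0.058  0.005]
top  spokes [(342.0, np.float64(9.5))]
side valve 15 19.8 0.085
side  spokes [(268.75, np.float64(15.0)), (295.5, np.float64(15.5)), (341.0, np.float64(11.5))]
```

move_arm(
  plan="0 0.01 0.001 0 0 0 0; 0 0.02 0.002 0 0 0 0; 0 0.03 0.003 0 0 0 0; -0.002 0.038 0.003 0 0 0 0; -0.004 0.045 0.004 0 0 0 0; -0.004 0.045 0.004 0 0 0 0",
)

```text
time: 11.22
eef_pos: [0.6365, -0.0454, 0.1399]
ee_rot: [[0.864, 0.217, 0.455], [0.193, -0.976, 0.099], [0.466, 0.002, -0.885]]
contact_force: [-0.3, -0.4, 0.3]
finger_gap: 0.0003
grasp_force: 0.0
```

```bash
python3 - <<'E'
from h import *
go((-.014,.051,-.003),(-.016,.051,-.003));valve()
im,d,P=pts("wrist");cv2.imwrite("pics/w3.png",im)
E
```

```text
t 11.2167 tip yun [-0.0094  0.0515 -0.003 ] F [-0.3 -0.4  0.3] tz [-0.004  0.     1.   ] j [-0.25  0.46  0.39  2.08 -1.13  0.33 -0.26]
rv [0.    0.001 0.001]
(-0.014, 0.051, -0.003) [-0.002  0.015  0.   ]
(-0.016, 0.051, -0.003) [-0.002  0.022  0.   ]
top  spokes [(40.75, np.float64(12.0))]
side  spokes [(328.0, np.float64(10.5))]
```

move_arm(
  plan="0 0.005 0 0 0 0 0; -0.001 0.009 0 0 0 0 0; -0.002 0.012 0 0 0 0 0; -0.002 0.012 0 0 0 0 0; -0.002 0.006 0 0 0 0 0; -0.01 0 -0.03 0 0 0 0; -0.02 0 -0.07 0 0 0 0; -0.04 0 -0.12 0 0 0 0; -0.08 0 -0.2 0 0 0 0; -0.12 0 -0.26 0 0 0 0",
)

```text
time: 12.2
eef_pos: [0.5686, -0.0597, 0.1932]
ee_rot: [[0.864, 0.217, 0.455], [0.193, -0.976, 0.1], [0.466, 0.002, -0.885]]
contact_force: [0.5, -0.5, 1.2]
finger_gap: -0.0003
grasp_force: 0.0
```

```bash
python3 - <<'E'
from h import *
go((0,.06,.2));valve()
E
```

```text
t 12.2 tip yun [-0.009   0.0401  0.0837] F [ 0.5 -0.5  1.2] tz [-0.004 -0.     1.   ] j [-0.37  0.28  0.55  2.19 -0.94  0.39 -0.39]
rv [-0.     0.001  0.001]
(0, 0.06, 0.2) [-0.051 -0.03  -0.39 ]
top  spokes [(38.25, np.float64(13.0)), (261.25, np.float64(6.0)), (330.0, np.float64(18.5))]
side  spokes [(39.0, np.float64(20.5)), (326.5, np.float64(14.5))]
```

move_arm(
  plan="-0.02 -0.03 -0.1 0 0 0 0; -0.04 -0.06 -0.2 0 0 0 0; -0.06 -0.12 -0.3 0 0 0 0; -0.08 -0.2 -0.36 0 0 0 0; -0.1 -0.3 -0.4 0 0 0 0; -0.1 -0.4 -0.4 0 0 0 0; -0.1 -0.5 -0.4 0 0 0 0; -0.1 -0.6 -0.4 0 0 0 0; -0.1 -0.6 -0.4 0 0 0 0",
)

```text
time: 13.05
eef_pos: [0.4578, 0.0757, 0.2804]
ee_rot: [[0.864, 0.217, 0.454], [0.192, -0.976, 0.101], [0.465, 0.0, -0.885]]
contact_force: [1.1, -0.8, 0.0]
finger_gap: 0.0002
grasp_force: 0.0
```

```bash
cat >> h.py <<'E'
def fit():
    # spoke top-face angles: bright pixels on depth-free plane h=.007, line fit per spoke with offset from hub
    yy,xx=np.mgrid[:500,:500];Y=(250-xx)*.0006;X=(250-yy)*.0006;r=np.hypot(X,Y)
    for n in("top","side"):
        im=snapshot(n)[0];f=unwarp(n,im,.007);m=((f.min(-1)>115)&(r>.04)&(r<.09)).astype(np.uint8)
        k,l,st,ce=cv2.connectedComponentsWithStats(m)
        for i in range(1,k):
            if st[i,4]>250:
                p=np.stack([Y[l==i],X[l==i]],1).astype(np.float32);vx,vy,x0,y0=cv2.fitLine(p,cv2.DIST_HUBER,0,.001,.001).ravel()
                if vx*x0+vy*y0<0:vx,vy=-vx,-vy
                w=np.abs((p-[x0,y0])@[vy,-vx]);print(n,st[i,4],"line dir",round(float(np.degrees(np.arctan2(vx,vy))),1),"offset mm",round(float((x0*vy-y0*vx)*1e3),1),"centroid",round(float(np.degrees(np.arctan2(x0,y0))),1),"halfw",w.max().round(4))
E
python3 - <<'E'
from h import *
go((0,.06,.1));valve();fit()
im=snapshot("top")[0];a=unwarp("top",im,.007);b=unwarp("side",snapshot("side")[0],.007);cv2.imwrite("pics/f4.png",np.hstack([cv2.resize(a,(400,400)),cv2.resize(b,(400,400))]))
E
```

```text
t 13.05 tip yun [0.1469 0.0457 0.2015] F [ 1.1 -0.8  0. ] tz [-0.005 -0.002  1.   ] j [-0.75 -0.14  0.38  2.3   0.26  0.5  -1.92]
rv [-0.001  0.002  0.001]
(0, 0.06, 0.1) [0.144 0.491 0.308]
top  spokes [(38.5, np.float64(12.5)), (261.5, np.float64(5.5)), (328.0, np.float64(13.5))]
side  spokes [(39.0, np.float64(20.5)), (206.25, np.float64(20.0)), (326.25, np.float64(14.0))]
top 2395 line dir -31.8 offset mm -1.1 centroid -32.7 halfw 0.0127
top 2255 line dir 44.4 offset mm -7.0 centroid 38.2 halfw 0.0253
top 599 line dir 107.2 offset mm -34.7 centroid 77.8 halfw 0.0059
top 1375 line dir -97.9 offset mm -1.3 centroid -99.2 halfw 0.009
top 851 line dir 96.5 offset mm 4.2 centroid 101.2 halfw 0.0084
top 592 line dir 156.9 offset mm 33.8 centroid -158.8 halfw 0.0091
side 13201 line dir 110.9 offset mm -47.6 centroid 31.7 halfw 0.0744
side 1151 line dir -152.0 offset mm 82.6 centroid -68.2 halfw 0.0082
side 1692 line dir -168.1 offset mm 50.6 centroid -88.1 halfw 0.0157
side 2786 line dir 124.9 offset mm 75.6 centroid -150.1 halfw 0.022
side 260 line dir -176.5 offset mm -10.0 centroid 174.8 halfw 0.003
```

View pics/f4.png

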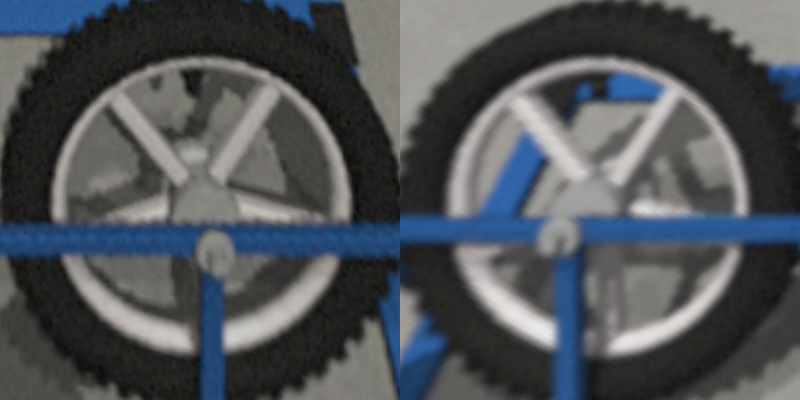

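```bash
python3 - <<'E'
from h import *
go((-.004,.045,.09),(-.004,.051,-.003))
E
```

```text
t 13.35 tip yun [0.1453 0.0453 0.2007] F [ 0.4 -0.8  0.4] tz [-0.008 -0.002  1.   ] j [-0.75 -0.14  0.38  2.3   0.25  0.5  -1.9 ]
rv [-0.     0.002  0.001]
(-0.004, 0.045, 0.09) [0.108 0.499 0.352]
(-0.004, 0.051, -0.003) [0.22  0.5   0.641]
```

move_arm(
  plan="0 0.08 0 0 0 0 0; 0 0.18 0 0 0 0 0; 0.02 0.28 0.06 0 0 0 0; 0.05 0.38 0.14 0 0 0 0; 0.08 0.46 0.22 0 0 0 0; 0.1 0.5 0.3 0 0 0 0; 0.108 0.5 0.35 0 0 0 0; 0.108 0.5 0.35 0 0 0 0; 0.108 0.5 0.35 0 0 0 0; 0.108 0.5 0.35 0 0 0 0",
)

```text
time: 14.18
eef_pos: [0.5678, -0.0577, 0.1996]
ee_rot: [[0.866, 0.215, 0.451], [0.193, -0.977, 0.097], [0.462, 0.003, -0.887]]
contact_force: [-1.6, 0.0, 0.2]
finger_gap: 0.0003
grasp_force: 0.0
```

```bash
python3 - <<'E'
from h import *
go((-.004,.051,.03),(-.004,.051,-.003))
E
```

```text
t 14.1833 tip yun [-0.0068  0.0446  0.0885] F [-1.6  0.   0.2] tz [-0.009  0.002  1.   ] j [-0.45  0.28  0.65  2.19 -0.93  0.42 -0.41]
rv [0.001 0.003 0.001]
(-0.004, 0.051, 0.03) [ 0.079 -0.009  0.179]
(-0.004, 0.051, -0.003) [ 0.112 -0.009  0.284]
```

move_arm(
  plan="0.03 -0.01 0.06 0 0 0 0; 0.055 -0.01 0.12 0 0 0 0; 0.079 -0.01 0.18 0 0 0 0; 0.09 -0.01 0.22 0 0 0 0; 0.1 -0.01 0.25 0 0 0 0; 0.11 -0.01 0.28 0 0 0 0; 0.112 -0.01 0.284 0 0 0 0; 0.112 -0.01 0.284 0 0 0 0",
)

```text
time: 14.85
eef_pos: [0.6333, -0.0369, 0.1416]
ee_rot: [[0.865, 0.218, 0.452], [0.194, -0.976, 0.1], [0.463, 0.001, -0.887]]
contact_force: [-1.3, -0.0, 0.6]
finger_gap: 0.0001
grasp_force: 0.0
```

```bash
python3 - <<'E'
from h import *
go((-.012,.051,-.003),(-.016,.051,-.003));valve()
E
```

```text
t 14.85 tip yun [-0.0006  0.0519 -0.0009] F [-1.3 -0.   0.6] tz [-0.008 -0.001  1.   ] j [-0.31  0.46  0.45  2.09 -1.16  0.35 -0.25]
rv [-0.     0.002  0.002]
(-0.012, 0.051, -0.003) [-0.001  0.038  0.007]
(-0.016, 0.051, -0.003) [-0.001  0.051  0.007]
top  spokes [(38.5, np.float64(11.5)), (331.25, np.float64(5.0))]
side  spokes [(325.5, np.float64(10.5))]
```

move_arm(
  plan="0 0.012 0.003 0 0 0 0; 0 0.024 0.005 0 0 0 0; 0 0.036 0.007 0 0 0 0; 0 0.044 0.007 0 0 0 0; 0 0.051 0.007 0 0 0 0; 0 0.051 0.007 0 0 0 0",
)

```text
time: 15.45
eef_pos: [0.6376, -0.0517, 0.1399]
ee_rot: [[0.865, 0.218, 0.452], [0.193, -0.976, 0.1], [0.463, 0.001, -0.886]]
contact_force: [-0.2, 0.4, 0.4]
finger_gap: -0.0002
grasp_force: 0.2
```

```bash
python3 - <<'E'
from h import *
go((-.018,.051,-.003));valve()
E
```

```text
t 15.45 tip yun [-0.0159  0.0515 -0.0029] F [-0.2  0.4  0.4] tz [-0.007 -0.002  1.   ] j [-0.27  0.47  0.44  2.08 -1.16  0.36 -0.22]
rv [-0.001  0.002  0.001]
(-0.018, 0.051, -0.003) [-0.001  0.007  0.001]
top  spokes [(35.5, np.float64(11.5))]
side  spokes [(323.25, np.float64(10.0))]
```

move_arm(
  plan="0 -0.008 0 0 0 0 0; 0 -0.012 -0.01 0 0 0 0; -0.01 -0.012 -0.04 0 0 0 0; -0.03 -0.012 -0.1 0 0 0 0; -0.06 -0.02 -0.18 0 0 0 0; -0.1 -0.03 -0.28 0 0 0 0; -0.14 -0.08 -0.4 0 0 0 0; -0.18 -0.18 -0.5 0 0 0 0; -0.2 -0.3 -0.56 0 0 0 0; -0.2 -0.42 -0.6 0 0 0 0",
)

```text
time: 16.38
eef_pos: [0.5121, -0.0138, 0.2469]
ee_rot: [[0.868, 0.219, 0.446], [0.196, -0.976, 0.099], [0.457, 0.002, -0.889]]
contact_force: [-1.0, 0.6, 0.0]
finger_gap: -0.0003
grasp_force: 0.0
```

move_arm(
  plan="0 -0.05 -0.02 0 0 0 0; 0 -0.1 -0.04 0 0 0 0; 0 -0.15 -0.05 0 0 0 0; 0 -0.18 -0.05 0 0 0 0; 0 -0.18 -0.05 0 0 0 0; 0 -0.18 -0.05 0 0 0 0",
)

```text
time: 16.88
eef_pos: [0.4944, 0.0374, 0.2596]
ee_rot: [[0.867, 0.221, 0.446], [0.198, -0.975, 0.099], [0.457, 0.002, -0.89]]
contact_force: [0.1, -0.6, -0.3]
finger_gap: 0.0003
grasp_force: 0.0
```

```bash
python3 - <<'E'
from h import *
go();valve();fit()
f=unwarp("top",snapshot("top")[0],0).max(-1)  # dark valve cap vs. azimuth
s=unwarp("side",snapshot("side")[0],0).max(-1)
for n,g in(("top",f),("side",s)):
    yy,xx=np.mgrid[:500,:500];Y=(250-xx)*.6;X=(250-yy)*.6;m=(np.abs(Y)<20)&(X>78)&(X<93)&(g<55)
    print(n,m.sum(),np.median(Y[m]) if m.any() else None)
for n in("top","side"):
    im,d,P=pts(n);I=im.astype(int);bp=P[(I[...,0]-I[...,2]>50)&(d>0)&(P[...,2]>.155)];q=np.abs(bp@U-np.median(bp@U))<.012;y=(bp@ey)[q];print(n,"bar",y.min(),y.max(),np.median((bp@U)[q]))
E
```

```text
t 16.8833 tip yun [0.1016 0.0509 0.1671] F [ 0.1 -0.6 -0.3] tz [-0.014 -0.002  1.   ] j [-0.99 -0.05  0.8   2.28  0.06  0.43 -1.58]
rv [-0.001  0.005  0.003]
top  spokes [(35.25, np.float64(12.0)), (325.75, np.float64(15.0))]
side  spokes [(35.5, np.float64(19.5)), (204.5, np.float64(22.5)), (323.25, np.float64(14.0))]
top 2547 line dir -35.2 offset mm -0.1 centroid -35.3 halfw 0.0109
top 2290 line dir 45.0 offset mm -10.8 centroid 35.8 halfw 0.024
top 438 line dir 106.2 offset mm -35.0 centroid 76.1 halfw 0.0048
top 1199 line dir 97.3 offset mm 2.5 centroid 99.9 halfw 0.0095
top 987 line dir -99.5 offset mm -1.3 centroid -100.9 halfw 0.0091
top 619 line dir 158.9 offset mm 32.3 centroid -159.0 halfw 0.0087
side 13339 line dir 104.3 offset mm -48.3 centroid 26.0 halfw 0.0793
side 877 line dir -153.2 offset mm 84.3 centroid -68.0 halfw 0.0062
side 1932 line dir 2.0 offset mm -51.2 centroid -81.3 halfw 0.0139
side 3154 line dir -72.9 offset mm -73.2 centroid -153.0 halfw 0.0208
top 504 -1.2
side 290 1.2
top bar -0.35606347464912974 0.016267535425551562 0.4954976422992259
side bar -0.35830740600873706 0.014355567109250815 0.4919768028659397
```

```bash
python3 -c "
from cell import *
print(abs(get_state()['joint_vel']).max());print(finish_job())"
```

```text
0.002933510167678958
the job is handed in; nothing more can be done
None
```

The wheel is at rest with its valve at twelve o'clock (within about 1° by both cameras), the stand has not moved, the hand is clear, and the job was handed in at about 17 s.

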